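# Discard a spent cell through a lever-lid collecting bin

## Task

Take the spent red cell off its rest, lay it crosswise on the yellow bin's feed ramp and let go, so that it rolls down against the shut red lid. Then press the bin's black hand paddle down and keep it down, the lid well raised, until the cell has rolled into the bin and for about a second longer; then let the paddle up so that the lid shuts over the cell. Leave the two green cells on their rests.

Things in the scene. Friction and masses are not known exactly. Their poses are not given: they have to be found in the camera images.
- cell_red_mid (a point): Centre of the spent cell: a loose red round battery cell, 32 mm in diameter, 70 mm long, about 145 g, steel ends, thin black band near one end. It lies level; the point's y axis runs along the cell's length (x and z may turn about it). It can roll.
- cell_red: The same red cell; its origin lies on its skin, 16 mm from its axis, half-way along (underneath at the start); y along its length.
- cell_green1_mid (a point): Centre of a good cell, green, otherwise like the red one; stays where it is.
- cell_green2_mid (a point): Centre of the other good cell, green; stays where it is.
- rest_red: Black fixed rest under the red cell: 34 mm wide (x), 84 mm long (y), origin under its centre. The cell's axis is 26 mm above the table, along the rest's y. Floor 10 mm up, a 5 mm ridge along either side, thin brass contacts 24 mm high at the cell's ends. Only 1 mm wider than the cell on either side: fingers pass down beside it. The green cells have the same rests.
- bin: Yellow steel bin, fixed; origin under the centre of its box (160 mm in x, 114 in y, 160 high; inside 90 wide, floor at 12). -x is its front with the aluminium ramp, +y the lever's side. Ramp: chute 90 mm wide about y = 0, side walls 22 mm high, from x = -230, height 142 down to the mouth at x = -80, height 105 (14 degrees). The lid's skirt shuts the mouth.
- ramp_mid (a point): Point on the ramp's surface, half-way across, bin x = -165 mm, 126 mm above the table; axes like the bin's. A good place to lay the cell, 80 mm from the shut skirt. A cell laid across it (its length along the bin's y) rolls down by itself to +x and stops against the skirt, its centre near bin x = -103 mm, height 126 mm.
- paddle_top (a point): Centre of the top of the black paddle (44 x 44 x 12 mm) at the hand lever's end: bin x = -136, y = +120, 151 mm above the table at rest, sloping 0.225 rad. Pressed, it swings on an arc of 143 mm radius about a level pivot at bin x = 0, y = +120, height 110: 62 mm lower at full travel, x shift under 7 mm. Spring and lid push it up with about 3 to 6 N.
- lift_arm: The steel hand lever (bar 14 x 10 mm) with its black paddle; origin on its pivot at bin x = 0, y = +120 mm, height 110 mm; its arm points to the bin's -x and, at rest, 0.225 rad up.
- bin_lever (a joint): Angle of the hand lever: 0 up (at rest), 0.45 rad fully pressed. It goes back to 0 when let go.
- bin_lid (a joint): Angle of the red lid: 0 shut, 0.80 rad fully raised. Hinged along the bin's far top edge (bin x = +80 mm, height 160 mm), its front edge rises. Linked to the lever: lid angle = 1.78 x lever angle. Its skirt (48 mm deep, hanging at bin x = -84 mm) lets a cell pass from about 0.3 rad; fully raised, the front edge is about 280 mm above the table.
Not all that is in view belongs to the job. Of the things that look like the cell_red, the smaller one is meant. What is shaped like the rest_red but pink is not meant.

How it is judged:
By the outcome, as a careful person would: the job done as asked, in the order asked, and still so for the second after the job is handed in, with the robot touching nothing.
It also fails if it takes over 51 s, if anything falls off the work surface, if the arm or the gripper's body presses on something with over 40 N, if the wrist force passes 120 N, or if a joint passes its speed limit or range.

## Robot

A 7-joint arm with a two-finger parallel gripper is mounted at the origin on the work surface. World frame = base frame: x ahead of the robot, y to its left, z up, the work surface at z = 0. Lengths are in m, angles in rad, forces in N, time in s.
With the tool pointing down it reaches from about 0.4 to 0.85 m from the base axis. Payload 10.4 kg.
Tool frame: the origin (TCP) lies at the very end of the fingers, on their centre line; the grasp point (between the pads) lies 19 mm behind it; z points along the fingers, y is the line along which they close (so a half turn about z gives the same grasp; the last joint's range is limited). The gripper opens to 87 mm and grips with 3 to 60 N. Pads are 19 mm wide; open, the fingers measure 117 mm over their backs; the gripper's body (75 mm by 190 mm) begins 51 mm behind the grasp point.
Start: joints at [-1.318, 0.332, -0.065, 1.46, 0.022, 1.35, -0.088], TCP at [0.17, 0.601, 0.223] pointing down, gripper open.
Joint ranges: [-2.6, 2.6], [-0.5, 2.12], [-1.47, 1.34], [0.16, 2.42], [-1.27, 4.41], [0.06, 2.06], [-2.6, 2.6]. Speed limits (rad/s): [2.22, 2.22, 2.79, 2.79, 3.14, 3.14, 3.14].

## Interface

Orientations are given as a unit quaternion [x, y, z, w].
In Python, from bench import * gives the robot as it stands.
- The arm moves only by the tool step_arm, never from a script. Its arguments are lists of equal length, an entry for each row: "delta_pos": the shift along the world's x, y, z in units of 25 mm (1.0 is 25 mm), a list of three; "turn": the turn about the world's z in units of 0.12 rad (1.0 is 0.12 rad). In form: {"delta_pos": [[tx, ty, tz], ...], "turn": [turn, ...]}. A call has 1 to 12 rows; each row shifts and turns the commanded pose from where the row before left it; what a row does not reach is not made up. A row lasts 1/10 s, in which the tool goes at most 50 mm and 8.59 degrees, less where a joint would pass 70% of its speed; a pose out of reach is approached as far as the arm can. A call with a number of a shift or a turn outside -1 to 1 is refused whole. A call with a gripper value outside its range is refused whole. "grip" is the closure, from 0 (fully open) to 1 (shut), set as the call begins (left out, the last holds). The fingers move at their own pace and stop on an object; "newtons" is the grip in N (left out, the last holds). Time passes only in rows, so rows that do not move let the fingers close. It gives the time, the measured TCP pose, the force, the opening and the grip force at its end, in the units of the state.
- read_state(): the state, without advancing time (a new reading comes with each control period).
- camera(name): name is "scene" or "top" or "wrist"; returns a dict with "image" (400x640x3 uint8, red, green, blue), "z_map" (400x640 float32, m along the optical axis (not along the pixel's ray), 0 where there is no reading), "mtx" (3x3 intrinsics, pixels), "view" (4x4, takes a point from world to camera coordinates). Camera axes: x right, y up, looking along -z (the intrinsics and any distortion apply to the point x, -y, -z); pixel columns grow to the right and rows downward; lengths in m; the calibration is good to about 2 mm. A picture is of the moment at which its call begins.
- close_job(): hands the job in; it is judged then, once.
The state is a dict: "time": time; "joint_positions": joint angles; "joint_vel": joint speeds; "joint_torque": joint torques, N m; "ee_pos": TCP position; "eef_rot": TCP orientation; "ft_force": force on the tool from outside, world axes, zero at the start; "torque": the same for the moment, N m; "width": finger opening in m; "grip_force": force on a finger pad.
Only numpy, scipy, OpenCV 4.12 (cv2) and the standard library are available. Lean on these libraries where they do the work, as an engineer would, in place of code of your own. Each camera call takes 0.05 s, during which the arm holds its last target. There are 200 camera calls.

## Working session

There is one attempt and no reset: what is moved stays moved. The work goes in short steps, Python scripts to look and compute and a tool call to move; the robot and the scene stay as the last step left them, time stands still between calls to the robot, and variables do not carry over. Pictures are saved under pics/ and viewed, at most 10 in all, crops included, and the job is handed in when it is done.

Besides the shell and the picture viewer there is one more tool, called after "Request:" by a JSON object that holds its "name" and its "arguments", one argument or row to a line. step_arm: Moves the arm, as the interface text tells. Shifts and turns lie within -1 to 1; 1 stands for 25 mm of shift or 0.12 rad of turn. Its arguments: {"type":"object","properties":{"delta_pos":{"type":"array"},"turn":{"type":"array"},"grip":{"type":"number"},"newtons":{"type":"number"}},"required":["delta_pos","turn"]}

```bash
mkdir -p pics; ls; python3 - <<'E'
from bench import *
import cv2,numpy as np
s=read_state();print({k:np.round(v,3) for k,v in s.items()})
for n in("scene","top"):
    c=camera(n);np.savez(f"{n}0.npz",**c);cv2.imwrite(f"pics/{n}0.png",c["image"][:,:,::-1])
    print(n,c["mtx"],np.round(c["view"],3),[k for k in c])
E
```

```text
pics
{'time': np.float64(0.0), 'joint_positions': array([-1.318,  0.333, -0.065,  1.461,  0.022,  1.35 , -0.088]), 'joint_vel': array([ 0.001, -0.002, -0.001,  0.   ,  0.   , -0.001, -0.   ]), 'joint_torque': array([-0.0000e+00, -6.2325e+01,  2.5000e-02, -3.8992e+01, -6.1000e-02,
        3.9000e-02,  0.0000e+00]), 'ee_pos': array([0.17 , 0.601, 0.222]), 'eef_rot': array([ 0.137,  0.991, -0.001, -0.   ]), 'ft_force': array([-0.264,  0.269, -0.04 ]), 'torque': array([-0.026, -0.071, -0.029]), 'grip_force': np.float64(0.0), 'width': np.float64(0.087)}
scene [[422.56260465   0.         320.099159  ]
 [  0.         422.56260465 201.71336538]
 [  0.           0.           1.        ]] [[ 0.343  0.939  0.021 -0.14 ]
 [-0.629  0.213  0.747  0.297]
 [ 0.697 -0.27   0.664 -1.488]
 [ 0.     0.     0.     1.   ]] ['image', 'z_map', 'mtx', 'view']
top [[459.24099773   0.         319.72521226]
 [  0.         459.24099773 196.61169511]
 [  0.           0.           1.        ]] [[-0.024 -0.999 -0.03  -0.037]
 [ 0.984 -0.029  0.177 -0.629]
 [-0.178 -0.025  0.984 -1.127]
 [ 0.     0.     0.     1.   ]] ['image', 'z_map', 'mtx', 'view']
```

View pics/scene0.png

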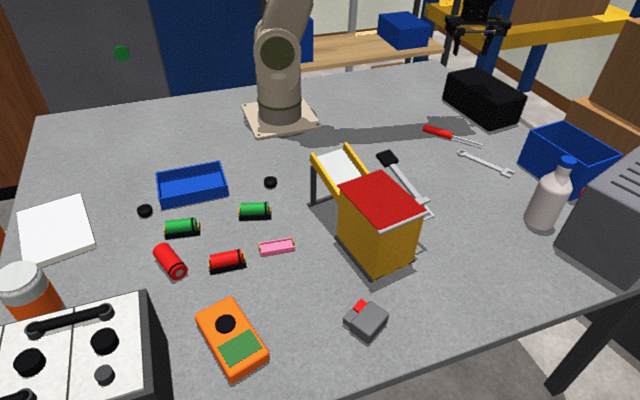

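View pics/top0.png

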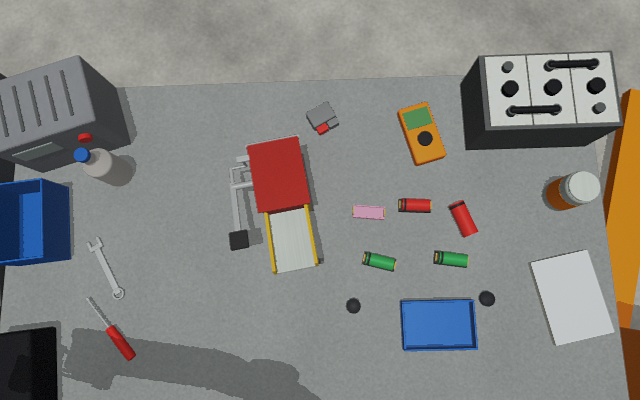

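The pictures show two red cell-like things, at top view (414,205) and (462,218). The first seems to sit on a rest beside the pink rest (368,212). The second looks larger and lies tilted. I'll enlarge both and measure.

```bash
cat > h.py <<'E'
import numpy as np,cv2
def load(n): return dict(np.load(n+".npz"))
def cloud(c):
    "world points per pixel, HxWx3"
    v,u=np.mgrid[0:400,0:640].astype(float);K=c["mtx"];z=c["z_map"]
    p=np.stack([(u-K[0,2])/K[0,0]*z,-(v-K[1,2])/K[1,1]*z,-z],-1)
    V=c["view"];return (p-V[:3,3])@V[:3,:3]
def ray(c,uv,h):
    K,V=c["mtx"],c["view"];d=np.array([(uv[0]-K[0,2])/K[0,0],-(uv[1]-K[1,2])/K[1,1],-1])@V[:3,:3]
    o=-V[:3,3]@V[:3,:3];return o+d*(h-o[2])/d[2]
def blobs(m,amin=60):
    n,l,st,ce=cv2.connectedComponentsWithStats(m.astype(np.uint8))
    return [(l==i,ce[i],st[i]) for i in range(1,n) if st[i][4]>=amin]
E
python3 - <<'E'
from h import *
a=load("top0")["image"][180:280,340:500,::-1];b=load("scene0")["image"][190:290,130:310,::-1]
A=cv2.resize(a,None,fx=4.4,fy=3*4.4/3,interpolation=cv2.INTER_CUBIC)
cv2.imwrite("pics/crop.png",np.vstack([cv2.resize(a,(480,300),interpolation=2),cv2.resize(b,(480,267),interpolation=2)]))
for n in("top0","scene0"):
    c=load(n);P=cloud(c);hsv=cv2.cvtColor(c["image"],cv2.COLOR_RGB2HSV);H,S,V=cv2.split(hsv)
    for nm,m in(("red",((H<6)|(H>174))&(S>150)&(V>60)),("green",(H>45)&(H<80)&(S>120)&(V>40)),("yellow",(H>18)&(H<30)&(S>150)&(V>100)),("pink",((H>160))&(S<140)&(S>50)&(V>150))):
        for k,ce,st in blobs(m):
            q=P[k&(c["z_map"]>0)]
            if len(q)<20: continue
            print(n,nm,ce.round(1),st[4],"med",np.median(q,0).round(4),"zmax",np.percentile(q[:,2],97).round(4),"rect",np.round(cv2.minAreaRect(q[:,:2].astype(np.float32))[1],3),np.round(cv2.minAreaRect(q[:,:2].astype(np.float32))[2],1))
E
```

```text
top0 red [322.  128.5] 89 med [ 0.8208 -0.0644  0.0251] zmax 0.03 rect [0.02  0.033] 29.3
top0 red [ 84.7 137.5] 117 med [0.7764 0.5198 0.1465] zmax 0.1558 rect [0.014 0.031] 11.8
top0 red [278.1 174.7] 3603 med [0.6632 0.0398 0.1657] zmax 0.1693 rect [0.166 0.125] 9.5
top0 red [417.7 204.5] 281 med [ 0.6024 -0.3071  0.0381] zmax 0.0435 rect [0.066 0.029] 88.3
top0 red [463.8 220.2] 476 med [ 0.5588 -0.4221  0.0374] zmax 0.0431 rect [0.078 0.039] 22.4
top0 red [120.4 342.7] 400 med [0.2717 0.4616 0.021 ] zmax 0.0265 rect [0.099 0.026] 41.4
top0 green [381.2 261.5] 289 med [ 0.4587 -0.2056  0.0381] zmax 0.0437 rect [0.065 0.03 ] 75.8
top0 green [454.9 259. ] 295 med [ 0.4604 -0.3919  0.0384] zmax 0.0443 rect [0.066 0.031] 82.2
top0 yellow [310.8 232.7] 187 med [ 0.526  -0.0338  0.1432] zmax 0.1621 rect [0.153 0.011] 8.0
top0 yellow [270.1 242.5] 226 med [0.5061 0.0622 0.144 ] zmax 0.1604 rect [0.149 0.008] 9.8
top0 pink [368.2 211.6] 364 med [ 0.592  -0.1804  0.0097] zmax 0.0157 rect [0.083 0.033] 84.6
scene0 red [437.2 131.2] 218 med [0.2778 0.461  0.0198] zmax 0.0285 rect [0.099 0.0
[... 661 characters left out ...]
065 0.025] 80.8
scene0 yellow [439.4  10.8] 469 med [-0.9397  1.2194 -0.0176] zmax -0.0038 rect [0.154 0.312] 52.5
scene0 yellow [566.2  28.8] 2734 med [-0.4565  1.755  -0.0211] zmax -0.0036 rect [0.397 1.842] 24.2
scene0 yellow [473.8  27.2] 90 med [-0.5692  1.2181 -0.0066] zmax 0.3224 rect [0.101 1.076] 50.2
scene0 yellow [474.   39.4] 252 med [-0.5417  1.2151 -0.0586] zmax -0.0141 rect [0.118 1.769] 49.3
scene0 yellow [354.7 158.6] 245 med [0.4903 0.0595 0.1443] zmax 0.1619 rect [0.048 0.338] 76.2
scene0 yellow [371.  234.7] 4017 med [ 0.7334 -0.0037  0.0913] zmax 0.1502 rect [0.414 0.114] 13.2
scene0 pink [276.3 245.6] 411 med [ 0.5915 -0.1798  0.0109] zmax 0.0166 rect [0.082 0.051] 84.4
```

View pics/crop.png

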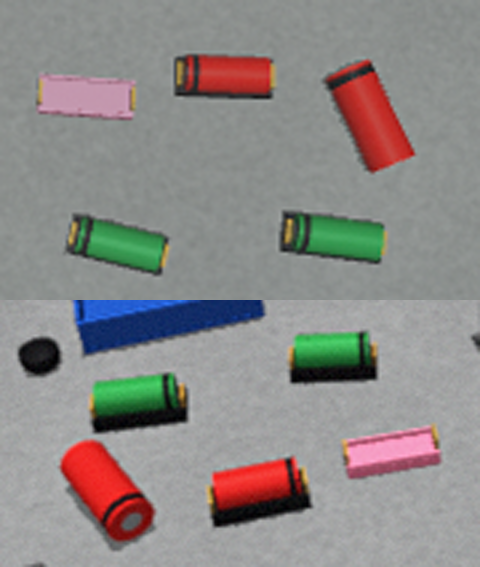

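The crop settles it. The red cell at top (414,205) is the smaller one, lies on a black rest with brass contacts, and fits the description. The one at (462,218) is about 38 x 80+ mm, larger and without a rest, so it is a decoy. Next I'll fit the cell axis, the ramp and the paddle.

```bash
python3 - <<'E'
from h import *
from scipy.spatial.transform import Rotation as R
for n in("top0","scene0"):
    c=load(n);P=cloud(c);Z=c["z_map"]>0;hsv=cv2.cvtColor(c["image"],cv2.COLOR_RGB2HSV);H,S,V=cv2.split(hsv)
    box=lambda x0,x1,y0,y1,z0,z1:Z&(P[...,0]>x0)&(P[...,0]<x1)&(P[...,1]>y0)&(P[...,1]<y1)&(P[...,2]>z0)&(P[...,2]<z1)
    def rect(m):
        r=cv2.minAreaRect(P[m][:,:2].astype(np.float32));return np.round(r[0],4),np.round(r[1],4),round(r[2],2)
    print(n,"cell",rect(box(.55,.65,-.37,-.24,.03,.06)),"rest+cell",rect(box(.55,.65,-.37,-.24,.008,.06)))
    # cell top line: 
    q=P[box(.55,.65,-.37,-.24,.036,.06)];d=q[:,:2]-q[:,:2].mean(0);w=np.linalg.svd(d,full_matrices=0)[2][0];print("axis",q.mean(0).round(4),np.degrees(np.arctan2(w[1],w[0])).round(1))
    red=((H<6)|(H>174))&(S>150)
    m=red&box(.5,.8,-.1,.2,.155,.19);print("lid",rect(m),P[m][:,2].mean())
    blk=(V<70)&box(.35,.7,.08,.25,.12,.19);print("paddle",rect(blk),np.median(P[blk],0),blk.sum(),np.median(np.argwhere(blk),0))
    yel=(H>18)&(H<32)&(S>130)&box(.4,.66,-.1,.12,.125,.19);
    for k,ce,st in blobs(yel,40): print("wall",rect(k),P[k][:,2].max())
    r=(S<60)&(V>120)&box(.4,.64,-.06,.08,.1,.16);print("ramp",rect(r))
    q=P[r];A=np.c_[q[:,:2],np.ones(len(q))];s=np.linalg.lstsq(A,q[:,2],rcond=None)[0];print("slope",s.round(3),np.degrees(np.arctan2(s[1],s[0])))
s=np.array([ 0.137,0.991,-0.001,0]);print(R.from_quat(s).as_matrix().round(3))
E
```

```text
top0 cell (array([ 0.6051, -0.3022]), array([0.0703, 0.0316]), 85.37) rest+cell (array([ 0.6051, -0.3019]), array([0.084 , 0.0336]), 86.58)
axis [ 0.605  -0.3018  0.0396] -93.6
lid (array([0.6661, 0.0405]), array([0.1655, 0.1251]), 9.48) 0.16573744320061995
paddle (array([0.515 , 0.1363]), array([0.0428, 0.0428]), 9.38) [0.51371003 0.13514011 0.1496652 ] 330 [240. 239.]
wall (array([ 0.5245, -0.0333]), array([0.1495, 0.0073]), 10.18) 0.1674741315759017
wall (array([0.5085, 0.0632]), array([0.1487, 0.0082]), 9.53) 0.16368793468663345
ramp (array([0.5138, 0.015 ]), array([0.1465, 0.0891]), 9.75)
slope [-0.243 -0.041  0.249] -170.3161068321246
scene0 cell (array([ 0.6089, -0.3011]), array([0.0698, 0.0305]), 85.82) rest+cell (array([ 0.6071, -0.3012]), array([0.0838, 0.0358]), 87.22)
axis [ 0.6099 -0.3017  0.0404] -93.4
lid (array([0.6676, 0.0413]), array([0.1646, 0.1261]), 9.59) 0.16726503622043984
paddle (array([0.5184, 0.1361]), array([0.0444, 0.0416]), 6.98) [0.519965   0.13298934 0.14989858] 233 [158. 387.]
wall (array([0.492 , 0.0611]), array([0.1097, 0.0101]), 8.64) 0.16563768654725167
wall (array([ 0.5566, -0.0282]), array([0.2081, 0.0122]), 7.78) 0.1636660975151219
ramp (array([0.4966, 0.0136]), array([0.1122, 0.0926]), 10.44)
slope [-0.234 -0.073  0.247] -162.62365770098287
[[-0.962  0.271 -0.   ]
 [ 0.271  0.962 -0.002]
 [-0.    -0.002 -1.   ]]
```

Request:
{"name": "step_arm", "arguments": {
  "delta_pos": [
    [0.9, -1, 0.1],
    [0.9, -1, 0.1],
    [0.9, -1, 0.1],
    [0.9, -1, 0.1],
    [0.9, -1, 0.1],
    [0.9, -1, 0.1],
    [0.9, -1, 0.1],
    [0.9, -1, 0.1],
    [0.9, -1, 0.1],
    [0.9, -1, 0.1],
    [0.9, -1, 0.1],
    [0.9, -1, 0.1]
  ],
  "turn": [-0.5, -0.5, -0.5, -0.5, -0.5, -0.5, -0.5, -0.5, -0.5, -0.5, -0.5, -0.5],
  "grip": 0.2
}}

```text
time: 1.3
ee_pos: [0.4408, 0.3001, 0.2524]
eef_rot: [0.479, 0.878, -0.0, -0.0]
ft_force: [-0.2, 0.1, 0.7]
width: 0.0697
grip_force: 0.0
```

Request:
{"name": "step_arm", "arguments": {
  "delta_pos": [
    [0.3, -1, 0],
    [0.3, -1, 0],
    [0.3, -1, 0],
    [0.3, -1, 0],
    [0.3, -1, 0],
    [0.3, -1, 0],
    [0.3, -1, 0],
    [0.3, -1, 0],
    [0.3, -1, 0],
    [0.3, -1, 0],
    [0.3, -1, 0],
    [0.3, -1, 0]
  ],
  "turn": [-0.44, -0.44, -0.44, -0.44, -0.44, -0.44, -0.44, -0.44, -0.44, -0.44, -0.44, -0.44]
}}

```text
time: 2.5
ee_pos: [0.5307, -0.0007, 0.2526]
eef_rot: [0.729, 0.685, 0.0, 0.0]
ft_force: [1.5, 0.5, -0.1]
width: 0.0697
grip_force: 0.0
```

Request:
{"name": "step_arm", "arguments": {
  "delta_pos": [
    [0.25, -1, 0],
    [0.25, -1, 0],
    [0.25, -1, 0],
    [0.25, -1, 0],
    [0.25, -1, 0],
    [0.25, -1, 0],
    [0.25, -1, 0],
    [0.25, -1, 0],
    [0.25, -1, 0],
    [0.25, -1, 0],
    [0.25, -1, 0],
    [0.25, -1, 0]
  ],
  "turn": [0, 0, 0, 0, 0, 0, 0, 0, 0, 0, 0, 0]
}}

```text
time: 3.7
ee_pos: [0.6052, -0.3008, 0.2522]
eef_rot: [0.728, 0.686, -0.0, 0.0]
ft_force: [0.7, -0.3, 0.5]
width: 0.0697
grip_force: 0.0
```

```bash
python3 - <<'E'
from bench import *
from h import *
from scipy.spatial.transform import Rotation as R
s=read_state();M=R.from_quat(s["eef_rot"]).as_matrix();print(s["time"],s["ee_pos"].round(4),s["width"],"closing deg",np.degrees(np.arctan2(M[1,1],M[0,1])),s["joint_positions"].round(2))
c=camera("wrist");np.savez("wrist1.npz",**c);cv2.imwrite("pics/wrist1.png",c["image"][:,:,::-1])
P=cloud(c);hsv=cv2.cvtColor(c["image"],cv2.COLOR_RGB2HSV);H,S,V=cv2.split(hsv)
m=(c["z_map"]>0)&(P[...,0]>.55)&(P[...,0]<.65)&(P[...,1]>-.365)&(P[...,1]<-.24)
for lo in(.008,.03):
    q=P[m&(P[...,2]>lo)&(P[...,2]<.06)];print(lo,len(q),cv2.minAreaRect(q[:,:2].astype(np.float32)) if len(q) else 0,q[:,2].max())
# bin-frame height map near lever
t=np.radians(9.6);o=np.array([.6693,.0408]);Rb=np.array([[np.cos(t),-np.sin(t)],[np.sin(t),np.cos(t)]])
for n in("top0","scene0"):
    Q=cloud(load(n));b=(Q[...,:2]-o)@Rb
    for x0 in range(-170,90,20):
        k=(b[...,0]>x0/1e3)&(b[...,0]<(x0+20)/1e3);print(n,x0,[int(1e3*Q[...,2][k&(b[...,1]>y/1e3)&(b[...,1]<(y+20)/1e3)].max(initial=0)) for y in range(60,180,20)])
E
```

```text
3.7 [ 0.6052 -0.3008  0.2522] 0.06972134610736974 closing deg -3.4364569733393227 [-0.07  0.5   0.7   1.29 -0.31  1.46  0.54]
0.008 2245 ((0.605759859085083, -0.30234232544898987), (0.08408290147781372, 0.03384967893362045), 86.2779312133789) 0.04437000649912741
0.03 1852 ((0.6057696342468262, -0.30254215002059937), (0.0705704465508461, 0.03109402395784855), 87.16974639892578) 0.04437000649912741
top0 -170 [2, 152, 157, 157, 153, 2]
top0 -150 [1, 154, 154, 155, 155, 2]
top0 -130 [2, 145, 151, 151, 151, 2]
top0 -110 [2, 4, 141, 140, 0, 1]
top0 -90 [167, 4, 135, 136, 3, 2]
top0 -70 [168, 3, 130, 130, 4, 2]
top0 -50 [168, 4, 126, 128, 3, 5]
top0 -30 [166, 5, 123, 121, 2, 4]
top0 -10 [168, 119, 120, 119, 3, 3]
top0 10 [167, 3, 112, 113, 2, 4]
top0 30 [169, 169, 109, 108, 4, 2]
top0 50 [168, 167, 107, 103, 3, 3]
top0 70 [167, 3, 2, 3, 2, 4]
scene0 -170 [0, 155, 157, 157, 154, 0]
scene0 -150 [0, 152, 156, 156, 154, 0]
scene0 -130 [0, 147, 151, 152, 148, 0]
scene0 -110 [0, 0, 143, 143, 0, 0]
scene0 -90 [168, 0, 136, 137, 0, 0]
scene0 -70 [167, 0, 131, 133, 0, 0]
scene0 -50 [169, 0, 129, 128, 0, 0]
scene0 -30 [168, 0, 124, 125, 0, 0]
scene0 -10 [169, 0, 120, 119, 3, 3]
scene0 10 [167, 0, 113, 111, 2, 2]
scene0 30 [169, 168, 109, 110, 3, 4]
scene0 50 [169, 169, 107, 105, 3, 3]
scene0 70 [168, 6, 3, 3, 3, 2]
```

Request:
{"name": "step_arm", "arguments": {
  "delta_pos": [
    [0.02, -0.06, -1],
    [0, 0, -1],
    [0, 0, -1],
    [0, 0, -1],
    [0, 0, -1],
    [0, 0, -1],
    [0, 0, -1],
    [0, 0, -1],
    [0, 0, -0.8],
    [0, 0, -0.4],
    [0, 0, -0.15],
    [0, 0, 0]
  ],
  "turn": [0, 0, 0, 0, 0, 0, 0, 0, 0, 0, 0, 0]
}}

```text
time: 4.95
ee_pos: [0.6057, -0.3007, 0.019]
eef_rot: [0.728, 0.686, -0.0, 0.0]
ft_force: [0.4, 0.6, -0.1]
width: 0.0694
grip_force: 0.0
```

Request:
{"name": "step_arm", "arguments": {
  "delta_pos": [
    [0, 0, 0],
    [0, 0, 0],
    [0, 0, 0],
    [0, 0, 0],
    [0, 0, 0],
    [0, 0, 0],
    [0, 0, 0],
    [0, 0, 0]
  ],
  "turn": [0, 0, 0, 0, 0, 0, 0, 0],
  "grip": 1,
  "newtons": 20
}}

```text
time: 5.75
ee_pos: [0.6057, -0.3001, 0.0189]
eef_rot: [0.728, 0.686, 0.0, 0.0]
ft_force: [-0.3, 0.4, 1.1]
width: 0.0311
grip_force: 20.0
```

Request:
{"name": "step_arm", "arguments": {
  "delta_pos": [
    [0, 0, 0.3],
    [0, 0, 0.7],
    [0, 0, 1],
    [0, 0, 1],
    [0, 0, 1],
    [0, 0, 1],
    [0, 0, 1],
    [0, 0, 1],
    [0, 0, 1],
    [0, 0, 1],
    [0, 0, 0.3],
    [0, 0, 0]
  ],
  "turn": [0, 0, 0, 0, 0, 0, 0, 0, 0, 0, 0, 0]
}}

```text
time: 6.95
ee_pos: [0.6059, -0.3006, 0.253]
eef_rot: [0.728, 0.686, 0.001, 0.001]
ft_force: [-0.6, 0.5, -2.5]
width: 0.0315
grip_force: 20.0
```

Request:
{"name": "step_arm", "arguments": {
  "delta_pos": [
    [-0.36, 0.6, 0],
    [-0.36, 1, 0],
    [-0.36, 1.0, 0],
    [-0.36, 1.0, 0],
    [-0.36, 1.0, 0],
    [-0.36, 1.0, 0],
    [-0.36, 1.0, 0],
    [-0.36, 1.0, 0],
    [-0.36, 1.0, 0],
    [-0.36, 1.0, 0],
    [-0.36, 1.0, 0],
    [0, 0.5, 0]
  ],
  "turn": [0, 0.21, 0.21, 0.21, 0.21, 0.21, 0.21, 0.21, 0.21, 0.21, 0, 0]
}}

```text
time: 8.15
ee_pos: [0.5053, -0.0203, 0.2502]
eef_rot: [0.644, 0.765, -0.0, -0.001]
ft_force: [-0.0, -0.4, -1.3]
width: 0.0315
grip_force: 20.0
```

Request:
{"name": "step_arm", "arguments": {
  "delta_pos": [
    [0, 0.8, 0],
    [0, 0.6, 0],
    [0, 0.1, 0],
    [0, 0, 0],
    [0, 0, 0]
  ],
  "turn": [0, 0, 0, 0, 0]
}}

```text
time: 8.65
ee_pos: [0.5067, 0.0136, 0.251]
eef_rot: [0.646, 0.764, -0.0, 0.0]
ft_force: [-0.6, -0.2, -2.2]
width: 0.0315
grip_force: 20.0
```

```bash
python3 - <<'E'
from bench import *
from h import *
from scipy.spatial.transform import Rotation as R
s=read_state();M=R.from_quat(s["eef_rot"]).as_matrix();print(s["time"],s["ee_pos"].round(4),s["width"],"closing deg",np.degrees(np.arctan2(M[1,1],M[0,1])))
a=camera("wrist");b=camera("scene")
cv2.imwrite("pics/held.png",np.vstack([cv2.resize(a["image"],(480,300)),b["image"][60:260,200:440].repeat(2,0).repeat(2,1)[:300]])[:,:,::-1])
E
```

```text
8.65 [0.5067 0.0136 0.251 ] 0.03149271632542954 closing deg 9.556334916985156
```

View pics/held.png

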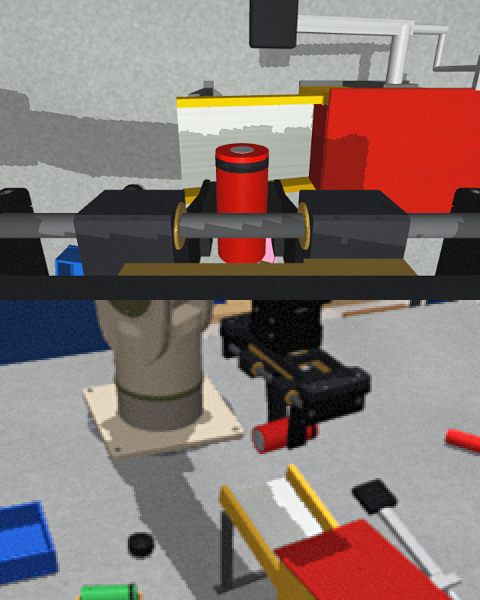

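The wrist view (240,205) shows the red cell gripped level and crosswise over the ramp. Now I'll lower and release it.

Request:
{"name": "step_arm", "arguments": {
  "delta_pos": [
    [0, 0.06, -1],
    [0, 0, -1],
    [0, 0, -1],
    [0, 0, -0.8],
    [0, 0, -0.5],
    [0, 0, -0.2],
    [0, 0, 0],
    [0, 0, 0]
  ],
  "turn": [0, 0, 0, 0, 0, 0, 0, 0]
}}

```text
time: 9.55
ee_pos: [0.5073, 0.0163, 0.1397]
eef_rot: [0.645, 0.764, 0.001, 0.0]
ft_force: [-0.3, -0.3, -1.3]
width: 0.0311
grip_force: 20.0
```

Request:
{"name": "step_arm", "arguments": {
  "delta_pos": [
    [0, -0.04, -0.08],
    [0, 0, 0],
    [0, 0, 0]
  ],
  "turn": [0, 0, 0]
}}

```text
time: 9.85
ee_pos: [0.5068, 0.0154, 0.1371]
eef_rot: [0.645, 0.764, 0.0, 0.0]
ft_force: [-0.2, -0.2, -2.1]
width: 0.0312
grip_force: 20.0
```

Request:
{"name": "step_arm", "arguments": {
  "delta_pos": [
    [0, 0, 0],
    [0, 0, 0],
    [0, 0, 0],
    [0, 0, 0]
  ],
  "turn": [0, 0, 0, 0],
  "grip": 0.49
}}

```text
time: 10.25
ee_pos: [0.5068, 0.0155, 0.1369]
eef_rot: [0.645, 0.764, 0.0, 0.0]
ft_force: [-0.1, 0.5, -0.6]
width: 0.044
grip_force: 0.1
```

Request:
{"name": "step_arm", "arguments": {
  "delta_pos": [
    [0, 0, 0.4],
    [0, 0, 0.6],
    [0, 0, 0.6],
    [0, 0, 0.8],
    [0, 0, 1],
    [0, 0, 1],
    [0, 0, 0.5],
    [0, 0, 0],
    [0, 0, 0]
  ],
  "turn": [0, 0, 0, 0, 0, 0, 0, 0, 0]
}}

```text
time: 11.15
ee_pos: [0.5064, 0.0154, 0.2586]
eef_rot: [0.645, 0.764, -0.0, -0.0]
ft_force: [0.3, 1.0, 0.2]
width: 0.0444
grip_force: 0.0
```

```bash
python3 - <<'E'
from bench import *
from h import *
s=read_state();print(s["time"],s["ee_pos"].round(4),s["width"])
a=camera("wrist");b=camera("top")
cv2.imwrite("pics/rolled.png",np.vstack([cv2.resize(a["image"],(480,300)),b["image"][120:280,200:360].repeat(3,0).repeat(3,1)[:300]])[:,:,::-1])
E
```

```text
11.15 [0.5064 0.0154 0.2586] 0.04436110755988485
```

View pics/rolled.png

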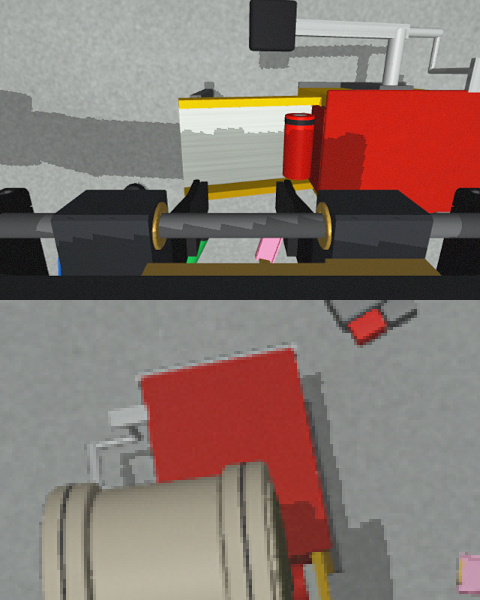

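The wrist view shows the cell lying square against the skirt at (298,147). Next is the paddle.

Request:
{"name": "step_arm", "arguments": {
  "delta_pos": [
    [0.12, 0.6, 0],
    [0.12, 1, 0],
    [0, 1, 0],
    [0, 1, 0],
    [0, 0.9, 0],
    [0, 0.5, 0],
    [0, 0, 0],
    [0, 0, -1],
    [0, 0, -1],
    [0, 0, -1],
    [0, 0, -0.6],
    [0, 0, 0]
  ],
  "turn": [0, 0, 0, 0, 0, 0, 0, 0, 0, 0, 0, 0],
  "grip": 1
}}

```text
time: 12.45
ee_pos: [0.5116, 0.1388, 0.1673]
eef_rot: [0.646, 0.764, -0.002, -0.001]
ft_force: [1.0, -0.2, 0.5]
width: 0.0003
grip_force: 0.0
```

Request:
{"name": "step_arm", "arguments": {
  "delta_pos": [
    [0, 0, -0.2],
    [0, 0, -0.2],
    [0, 0, -0.2],
    [0, 0, -0.2],
    [0, 0, -0.2],
    [0, 0, 0]
  ],
  "turn": [0, 0, 0, 0, 0, 0]
}}

```text
time: 13.05
ee_pos: [0.5125, 0.1405, 0.1438]
eef_rot: [0.645, 0.764, -0.0, -0.0]
ft_force: [0.3, 0.3, 0.1]
width: 0.0004
grip_force: 0.0
```

No force at 144 mm, where I expected contact, so I'll look.

```bash
python3 - <<'E'
from bench import *
from h import *
s=read_state();print(s["time"],s["ee_pos"].round(4),s["ft_force"].round(1))
a=camera("wrist");b=camera("scene");np.savez("scene2.npz",**b);np.savez("wrist2.npz",**a)
cv2.imwrite("pics/pad.png",np.vstack([cv2.resize(a["image"],(480,300)),b["image"][80:280,260:420].repeat(3,0).repeat(3,1)[:300]])[:,:,::-1])
P=cloud(b);t=np.radians(9.6);o=np.array([.6693,.0408]);Rb=np.array([[np.cos(t),-np.sin(t)],[np.sin(t),np.cos(t)]]);q=(P[...,:2]-o)@Rb
for x in range(-100,80,20):
    k=(q[...,0]>x/1e3)&(q[...,0]<(x+20)/1e3)&(abs(q[...,1])<.05);k2=(q[...,0]>x/1e3)&(q[...,0]<(x+20)/1e3)&(abs(q[...,1]-.12)<.008);print(x,[np.round(np.median(P[...,2][j]),3) if j.any() else None for j in(k,k2)])
E
```

```text
13.05 [0.5125 0.1405 0.1438] [0.3 0.3 0.1]
-100 [np.float64(0.185), np.float64(0.423)]
-80 [np.float64(0.185), np.float64(0.128)]
-60 [np.float64(0.183), np.float64(0.232)]
-40 [np.float64(0.18), np.float64(0.12)]
-20 [np.float64(0.178), np.float64(0.118)]
0 [np.float64(0.176), np.float64(0.119)]
20 [np.float64(0.173), np.float64(0.109)]
40 [np.float64(0.171), np.float64(0.002)]
60 [np.float64(0.141), np.float64(-0.001)]
```

View pics/pad.png

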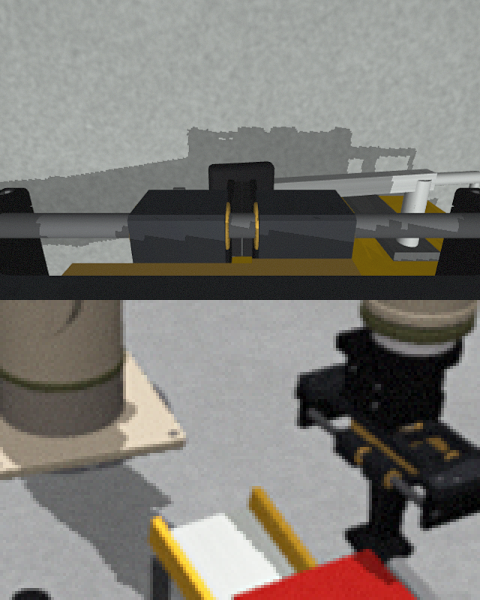

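The lid's front edge has risen from 167 to 185 mm, so the fingertips are on the paddle centre and pressing. I'll press on and hold.

Request:
{"name": "step_arm", "arguments": {
  "delta_pos": [
    [0, 0, -0.3],
    [0, 0, -0.4],
    [0, 0, -0.4],
    [0, 0, -0.4],
    [0, 0, -0.25],
    [0, 0, -0.1],
    [0, 0, 0],
    [0, 0, 0],
    [0, 0, 0],
    [0, 0, 0]
  ],
  "turn": [0, 0, 0, 0, 0, 0, 0, 0, 0, 0]
}}

```text
time: 14.15
ee_pos: [0.5128, 0.1405, 0.0984]
eef_rot: [0.645, 0.764, 0.0, 0.0]
ft_force: [-2.0, 0.5, 4.3]
width: 0.0009
grip_force: 2.3
```

```bash
python3 - <<'E'
from bench import *
from h import *
s=read_state();print(s["time"],s["ee_pos"].round(4),s["ft_force"].round(1))
a=camera("top");b=camera("scene")
cv2.imwrite("pics/press.png",np.vstack([a["image"][100:300,180:380].repeat(2,0).repeat(2,1)[:300],b["image"][80:280,250:450].repeat(2,0).repeat(2,1)[:300]])[:,:,::-1])
P=cloud(b);t=np.radians(9.6);o=np.array([.6693,.0408]);Rb=np.array([[np.cos(t),-np.sin(t)],[np.sin(t),np.cos(t)]]);q=(P[...,:2]-o)@Rb
H,S,V=cv2.split(cv2.cvtColor(b["image"],cv2.COLOR_RGB2HSV));k=((H<6)|(H>174))&(S>150)&(q[...,0]>-.14)&(q[...,0]<.08)&(abs(q[...,1])<.05)
sl=np.polyfit(q[...,0][k],P[...,2][k],1);print("lid angle",np.arctan(-sl[0]),k.sum())
E
```

```text
14.15 [0.5128 0.1405 0.0984] [-2.   0.5  4.3]
lid angle 0.6869446900180115 3193
```

View pics/press.png

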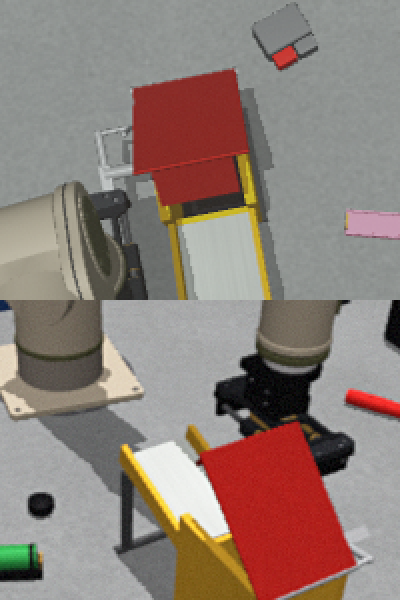

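The ramp is empty in the top view (around (215,255)) and the lid stands at 0.69 rad, so the cell has gone in. I'll hold about 1.3 s more, then let the paddle up slowly.

Request:
{"name": "step_arm", "arguments": {
  "delta_pos": [
    [0, 0, 0],
    [0, 0, 0],
    [0, 0, 0],
    [0, 0, 0],
    [0, 0, 0],
    [0, 0, 0],
    [0, 0, 0],
    [0, 0, 0],
    [0, 0, 0],
    [0, 0, 0],
    [0, 0, 0],
    [0, 0, 0]
  ],
  "turn": [0, 0, 0, 0, 0, 0, 0, 0, 0, 0, 0, 0]
}}

```text
time: 15.45
ee_pos: [0.5127, 0.1405, 0.0981]
eef_rot: [0.645, 0.764, 0.0, 0.0]
ft_force: [1.5, 1.6, 4.6]
width: 0.0004
grip_force: 2.2
```

Request:
{"name": "step_arm", "arguments": {
  "delta_pos": [
    [0, 0, 0],
    [0, 0, 0.2],
    [0, 0, 0.25],
    [0, 0, 0.25],
    [0, 0, 0.25],
    [0, 0, 0.25],
    [0, 0, 0.25],
    [0, 0, 0.25],
    [0, 0, 0.25],
    [0, 0, 0.25],
    [0, 0, 0.25],
    [0, 0, 0.5]
  ],
  "turn": [0, 0, 0, 0, 0, 0, 0, 0, 0, 0, 0, 0]
}}

```text
time: 16.65
ee_pos: [0.5115, 0.14, 0.1712]
eef_rot: [0.645, 0.764, -0.001, -0.001]
ft_force: [0.3, 0.5, -0.4]
width: 0.0004
grip_force: 0.0
```

Request:
{"name": "step_arm", "arguments": {
  "delta_pos": [
    [0, 0, 1],
    [0, 0, 1],
    [0, 0, 1],
    [0, 0, 1],
    [-0.6, 1, 0],
    [-0.6, 1, 0],
    [-0.6, 1, 0],
    [-0.6, 1, 0],
    [-0.6, 1, 0],
    [-0.6, 1, 0],
    [0, 0.5, 0],
    [0, 0, 0]
  ],
  "turn": [0, 0, 0, 0, 0, 0, 0, 0, 0, 0, 0, 0]
}}

```text
time: 17.85
ee_pos: [0.422, 0.3042, 0.2718]
eef_rot: [0.644, 0.765, -0.0, -0.0]
ft_force: [-0.8, 0.1, 0.3]
width: 0.0009
grip_force: 0.0
```

```bash
python3 - <<'E'
from bench import *
from h import *
s=read_state();print(s["time"],s["ee_pos"].round(4),s["ft_force"].round(1))
a=camera("top");b=camera("scene")
cv2.imwrite("pics/end.png",np.vstack([cv2.resize(a["image"],(480,300)),cv2.resize(b["image"],(480,300))])[:,:,::-1])
P=cloud(b);t=np.radians(9.6);o=np.array([.6693,.0408]);Rb=np.array([[np.cos(t),-np.sin(t)],[np.sin(t),np.cos(t)]]);q=(P[...,:2]-o)@Rb
H,S,V=cv2.split(cv2.cvtColor(b["image"],cv2.COLOR_RGB2HSV));k=((H<6)|(H>174))&(S>150)&(q[...,0]>-.08)&(q[...,0]<.08)&(abs(q[...,1])<.05)&(P[...,2]>.155)
print("lid angle",np.arctan(-np.polyfit(q[...,0][k],P[...,2][k],1)[0]),k.sum())
E
```

```text
17.85 [0.422  0.3042 0.2718] [-0.8  0.1  0.3]
lid angle 0.0016838714847601777 2190
```

View pics/end.png

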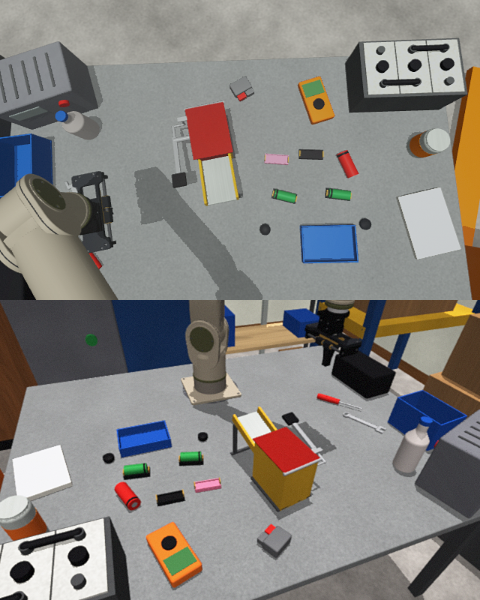

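The lid is shut (top view (208,130)) and the ramp is empty. The red cell's rest at (311,154) is empty too, both green cells are still in place, and the arm is clear.

```bash
python3 -c "
from bench import *
print(close_job())"
```

```text
the job is handed in; nothing more can be done
None
```

The spent red cell went into the bin and the lid closed over it at about 17 s of the 51 s allowed; both green cells are still on their rests, and the job is handed in (no verdict was returned).

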